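# Hold a shaft collar on the flat of a feeder shaft

### The job

Take the black protective cap off the upright shaft and put it in the empty wooden bin. Then turn the bare shaft by hand until your fingers find its set-screw flat and that flat faces the two-pronged fork on the bearing block. Then slip the steel collar with the thumb screw over the shaft, its screw between the prongs and on the flat, press it fully down against the spring washer, and finish still gripping it and holding it down; leave everything else on the bench where it is.

Things in the scene. Friction and masses are not known exactly. Their poses are not given: they have to be found in the camera images.
- fixture: bearing block fixed to the bench: aluminium plate 140 x 110 x 25 mm with a steel shaft 28 mm across standing upright in it and a two-pronged steel fork. Origin: on the shaft axis at bench level; z up, x from the shaft to the fork. Shaft end 95 mm above the bench, bare for 43 mm above a spring washer; under the washer a round boss, 44 mm across, up to 42 mm
- fork (a point): middle of the gap at the top of the fork, 85 mm above the bench, 36 mm from the shaft axis. Two upright prongs, 7 mm thick along the fixture's x and 9 mm wide, 14 mm gap between them
- shaft (a joint): angle of the shaft, rad, counter-clockwise from above positive; 0 when the flat faces the fork (the flat's outward normal is the fixture's x turned by this angle). Round, radius 14 mm, but for one flat along all its bare length, 10 mm from the axis, 20 mm wide: 24 mm across the flat, 28 mm elsewhere. 0.06 N m of friction, stays where left. Fingers shut across the flat lie square on it
- seat (a joint): spring washer round the shaft, 44 mm across, m pressed down: 0 free (its top 52 mm above the bench) to 0.008 fully down (44 mm); pushes up with 3 N at 0 and 7 N at 0.008, more than the collar weighs
- shaft_end (a point): centre of the shaft's upper end, 95 mm above the bench, its rim chamfered 1.5 mm
- collar: loose steel ring 50 mm across, 24 mm tall, bore 30 mm, about 0.22 kg, lying on the bench. Origin: centre of underside; z up, x outwards along its thumb screw, 12 mm up. Inside, a 7 mm thick tip reaches in to 11.5 mm from the axis, so it goes down the shaft only with the tip over the flat; outside, an 8 mm shank runs to 46 mm from the axis, then a head 14 mm across to 58 mm
- screw_head (a point): middle of the thumb screw's head, 52 mm from the collar's axis, 12 mm above its underside
- cap: loose black plastic protective cap, a cup turned upside down over the shaft's end: 42 mm across, 45 mm tall, 33 mm inside, 40 mm deep, 40 g. Origin: centre of its lower rim, at the start 55 mm above the bench; z up
- bin: empty open plywood bin fixed to the bench, 160 x 160 mm, 45 mm high, walls 6 mm, floor 6 mm. Origin: centre of its underside; x, y along its sides
- spacer: bystander: plain steel ring without a screw, 42 mm across, 18 mm tall; origin centre of underside
- tape: bystander: black ring-shaped reel, 96 mm across, 25 mm tall; origin centre of underside
- screwdriver: bystander: screwdriver about 190 mm long, lying to the left; origin on the bench about mid length
- jar: bystander: small amber glass jar, 52 mm across, 60 mm tall; origin centre of underside
- tube: bystander: cardboard tube standing upright, 60 mm across, 110 mm tall; origin centre of underside
- clip: bystander: black plastic cable clip 60 x 22 x 26 mm; origin centre of underside
Not all that is in view belongs to the job. Leave any red look-alike of the cap alone.

How it is judged:
On the way, in this order (a step that is already met when the one before it is completed fails the run):
1. the cap lies in the bin, let go (x of cap in the frame of bin between -0.06 and 0.06 m and y of cap in the frame of bin between -0.06 and 0.06 m and z of cap in the frame of bin below 0.06 m and linear speed of cap below 0.02 m/s and contact force between the fingers and cap below 0.1 N), for 0.2 s.
2. the shaft is turned so that its flat faces the fork (value of joint shaft between -0.2 and 0.2 rad), for 0.2 s.
At the end, for the whole second after the job is handed in: Collar round the shaft (4 mm, 0.1 rad upright), screw head within 10 mm of the fork's middle, flat within 0.2 rad of the fork, washer pressed at least 5.5 of its 8 mm, fingers still holding the collar (over 2 N, at rest); the cap in the bin, released (all of step 1 and all of step 2 and value of joint seat above 0.0055 m and horizontal distance between collar and shaft_end below 0.004 m and angle between collar's own z axis and vertical below 0.1 rad and z of collar in the frame of fixture below 0.048 m and x of screw_head in the frame of fixture above 0.045 m and y of screw_head in the frame of fixture between -0.01 and 0.01 m and contact force between the fingers and collar above 2 N and linear speed of collar below 0.01 m/s); the arm keeps its last pose, push and grip.
It fails at once if a bystander was pushed more than 20 mm (distance of any of spacer, tape, screwdriver, jar, tube, clip from where it was at the start of the episode above 0.02 m).
It also fails if it takes over 70 s, if anything falls off the work surface, if the arm or the gripper's body presses on something with over 40 N, if the wrist force passes 120 N, or if a joint passes its speed limit or range.

### The arm

A 6-joint arm with a two-finger parallel gripper is mounted at the origin on the work surface. World frame = base frame: x ahead of the robot, y to its left, z up, the work surface at z = 0. Lengths are in m, angles in rad, forces in N, time in s.
With the tool pointing down it reaches from about 0.325 to 0.9 m from the base axis. Payload 6.1 kg.
Tool frame: the origin (TCP) lies midway between the tips of the shut fingers; the grasp point (between the pads) lies 19 mm behind it; z points along the fingers, y is the line along which they close (so a half turn about z gives the same grasp; the last joint's range is limited). The gripper opens to 85 mm and grips with 20 to 120 N. Pads are 22 mm wide; open, the fingers measure 114 mm over their backs; the gripper's body (76 mm by 85 mm) begins 54 mm behind the grasp point. The pads swing forward as they close: fully open they stand 13 mm farther back than shut.
Start: joints at [-1.385, 0.22, 1.526, -0, 1.395, -0.126], TCP at [0.192, -0.595, 0.231] pointing down, gripper open.
Joint ranges: [-2.98, 2.98], [-0.91, 2.08], [0.09, 2.57], [-1.24, 4.39], [0.2, 2.65], [-2.68, 2.68]. Speed limits (rad/s): [2.57, 2.57, 3.01, 3.14, 3.14, 3.14].

### API

Orientations are given as [roll, pitch, yaw] about the fixed x, y, z axes, in that order (R = Rz(yaw) Ry(pitch) Rx(roll)).
In Python, from plant import movep, move_l, set_joints, gripper_to, hold, inverse_kinematics, observe, get_image, get_calibration, Unreachable, job_done gives the robot as it stands. Calls block until the motion is done:
- movep(position, orientation): joint-space move of the TCP to a pose.
- move_l(position, feed=0.15, rotation=None, max_force=None): straight line of the TCP; rotation=None keeps the orientation; feed is the mean speed in m/s. With max_force (N) it stops when the force on the tool has changed by that much, and returns True; else False.
- set_joints(angles): joint-space move.
- gripper_to(opening, f_grip=None): finger opening in m; f_grip is the grip in N (None keeps the last); returns when the fingers have stopped.
- hold(seconds).
- inverse_kinematics(position, orientation): joint angles nearest the present ones, or None.
- observe(): the state.
- get_image(name): name is "side" or "top"; returns (picture, depth): 384x512x3 uint8, red, green, blue; 384x512 float32, m along the optical axis (not along the pixel's ray), 0 where there is no reading.
- get_calibration(name): a dict with "intrinsics" (3x3 intrinsics, pixels), "world_from_camera" (4x4, takes a point from camera to world coordinates). Camera axes: x right, y down, z forward; pixel columns grow to the right and rows downward; lengths in m; the calibration is good to about 2 mm. A picture is of the moment at which its call begins. get_calibration takes no time and is no camera call.
A pose or a line that the arm cannot do raises Unreachable and nothing moves.
- job_done(): hands the job in; it is judged then, once.
The state is a dict: "time_s": time; "q": joint angles; "joint_velocities": joint speeds; "joint_torque": joint torques, N m; "eef_pos": TCP position; "tcp_rot": TCP orientation; "ft_force": force on the tool from outside, world axes, zero at the start; "torque": the same for the moment, N m; "opening": finger opening in m; "grasp_force": force on a finger pad.
Only numpy, scipy, OpenCV 4.12 (cv2) and the standard library are available. Lean on these libraries where they do the work, as an engineer would, in place of code of your own. Each camera call takes 0.05 s, during which the arm holds its last target. There are 200 camera calls.

## Working session

There is one attempt and no reset: what is moved stays moved. The work goes in short steps, each a Python script; the robot and the scene stay as the last script left them, time stands still between calls to the robot, and variables do not carry over. Pictures are saved under pics/ and viewed, at most 10 in all, crops included, and the job is handed in when it is done.

```bash
ls; mkdir -p pics
python3 - <<'E'
from plant import *
import cv2,numpy as np
for n in("top","side"):
    im,d=get_image(n);np.savez(f"pics/{n}0.npz",im=im,d=d);cv2.imwrite(f"pics/{n}0.png",cv2.resize(im[:,:,::-1],(800,600)))
    c=get_calibration(n);print(n,c["intrinsics"],np.round(c["world_from_camera"],3))
s=observe();print(s["time_s"],s["eef_pos"],s["tcp_rot"],s["ft_force"])
E
```

```text
pics
top [[386.13121647   0.         261.69640443]
 [  0.         386.13121647 189.9739797 ]
 [  0.           0.           1.        ]] [[ 0.02  -0.989  0.146  0.458]
 [-1.    -0.023 -0.015  0.065]
 [ 0.018 -0.145 -0.989  1.047]
 [ 0.     0.     0.     1.   ]]
side [[490.66113614   0.         257.0845472 ]
 [  0.         490.66113614 195.67673709]
 [  0.           0.           1.        ]] [[ 0.997 -0.059  0.04   0.55 ]
 [-0.069 -0.678  0.732 -1.006]
 [-0.016 -0.733 -0.68   1.087]
 [ 0.     0.     0.     1.   ]]
0.1 [ 0.19164712 -0.5943271   0.23032708] [-3.13987946e+00 -2.24733093e-04  3.11822855e-01] [-0.72303807 -0.01304301 -0.78382556]
```

View pics/top0.png

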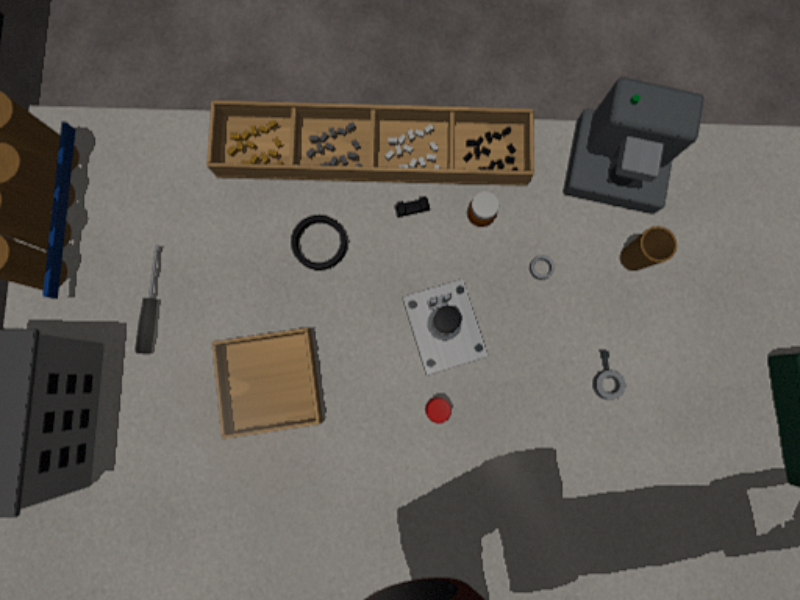

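View pics/side0.png

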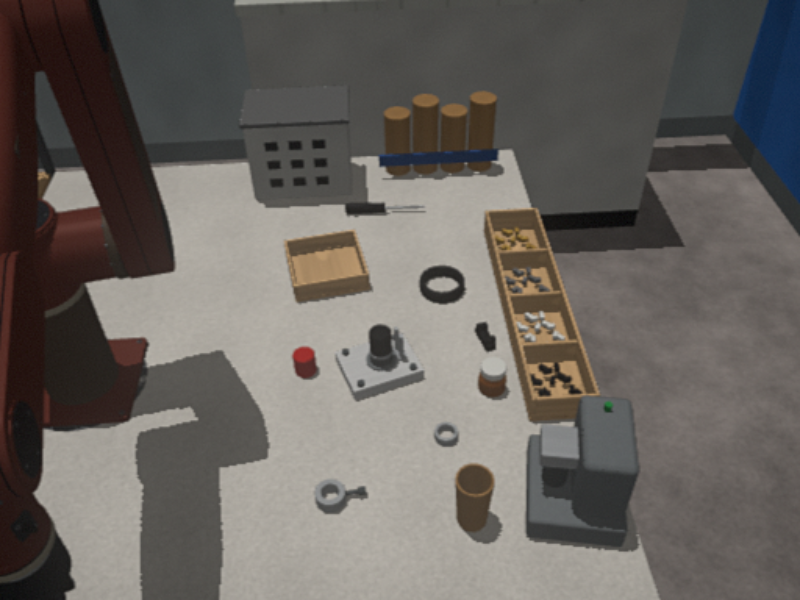

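Top view (800-px scale): cap on shaft (447,320), fork prongs (440,299) above it, plate around (445,327), bin (267,382), collar ring (609,385) with its screw head (604,353), red look-alike (438,410), spacer (541,267). The side view agrees: the fork is behind and to the right of the cap at (400,345), and the collar is at (330,494).

```bash
cat > util.py <<'E'
import numpy as np,cv2
from plant import *
def cloud(n,d):
    c=get_calibration(n);K=c["intrinsics"];T=c["world_from_camera"]
    v,u=np.mgrid[:d.shape[0],:d.shape[1]]
    p=np.stack([(u-K[0,2])/K[0,0]*d,(v-K[1,2])/K[1,1]*d,d],-1)
    return p@T[:3,:3].T+T[:3,3]
def ray(n,uv,z):
    c=get_calibration(n);K=c["intrinsics"];T=c["world_from_camera"]
    uv=np.atleast_2d(np.asarray(uv,float));r=np.c_[(uv-K[:2,2])/[K[0,0],K[1,1]],np.ones(len(uv))]@T[:3,:3].T
    return (T[:3,3]+r*((z-T[2,3])/r[:,2:]))[:,:2]
E
python3 - <<'E'
from util import *
np.set_printoptions(precision=4,suppress=True)
def sel(n,P,im,c,r,z0,z1,s=1.5625):
    c=np.array(c)/s;v,u=np.mgrid[:384,:512]
    return (abs(u-c[0])<r)&(abs(v-c[1])<r)&(P[...,2]>z0)&(P[...,2]<z1)
D={n:np.load(f"pics/{n}0.npz") for n in("top","side")}
pos={"top":dict(cap=(447,320),col=(609,385),bin=(267,382)),"side":dict(cap=(380,340),col=(335,494),bin=(327,265))}
for n in D:
    im,d=D[n]["im"],D[n]["d"];P=cloud(n,d)
    m=sel(n,P,im,pos[n]["cap"],18,.09,.115);q=P[m];print(n,"cap top",m.sum(),q.mean(0),"minmax",(q.min(0)+q.max(0))/2)
    v,u=np.nonzero(m);print("  ray mean",ray(n,[[u.mean(),v.mean()]],.1))
    m=sel(n,P,im,pos[n]["cap"],45,.015,.033);q=P[m];print("  plate",m.sum(),cv2.minAreaRect(np.float32(q[:,:2])*1000),np.median(q[:,2]))
    g=sel(n,P,im,pos[n]["cap"],30,.07,.09);q=P[g];
    bright=im.mean(-1)>70; q=P[g&bright]; print("  fork cand",len(q),q.mean(0) if len(q) else "")
    m=sel(n,P,im,pos[n]["col"],32,.006,.04)
    q=P[m];print("  collar",m.sum(),q[:,2].max(), cv2.minAreaRect(np.float32(q[:,:2])*1000))
    k,l,s,c=cv2.connectedComponentsWithStats(m.astype(np.uint8));print("   ",s[1:,:].tolist())
    m=sel(n,P,im,pos[n]["bin"],50,.035,.06);q=P[m];print("  bin",m.sum(),cv2.minAreaRect(np.float32(q[:,:2])*1000))
im=D["top"]["im"];a=cv2.resize(im[165:260,245:330,::-1],None,fx=6,fy=6,interpolation=cv2.INTER_CUBIC)[:400];b=cv2.resize(im[215:265,365:415,::-1],(400,400),interpolation=cv2.INTER_CUBIC)
cv2.imwrite("pics/crop.png",np.clip(np.hstack([a[:, :400],b])*1.8,0,255))
E
```

```text
top cap top 229 [ 0.5654 -0.0105  0.099 ] minmax [ 0.5662 -0.0109  0.0969]
  ray mean [[ 0.5652 -0.0105]]
  plate 1828 ((561.2564697265625, -12.233055114746094), (140.1579132080078, 110.227294921875), 18.20966339111328) 0.024754566574831882
  fork cand 24 [0.5995 0.0007 0.0831]
  collar 292 0.02815643377515631 ((489.3529357910156, -281.2308349609375), (85.80767822265625, 82.11094665527344), 73.11791229248047)
    [[379, 224, 21, 31, 290], [394, 225, 1, 1, 1], [364, 247, 1, 1, 1]]
  bin 657 ((460.2223815917969, 283.7184753417969), (160.16653442382812, 160.8130645751953), 9.831828117370605)
side cap top 150 [ 0.5641 -0.0149  0.0994] minmax [ 0.5637 -0.0128  0.0983]
  ray mean [[ 0.5641 -0.0155]]
  plate 1383 ((563.604736328125, 85.16029357910156), (355.45477294921875, 291.42498779296875), 84.75271606445312) 0.025873715646911988
  fork cand 41 [ 0.5968 -0.0017  0.0803]
  collar 394 0.0312035702839486 ((469.2884216308594, -283.52178955078125), (181.582275390625, 169.6781463623047), 85.3298568725586)
    [[184, 287, 1, 1, 1], [188, 287, 1, 1, 1], [199, 286, 1, 1, 1], [198, 289, 1, 1, 1], 
[... 328 characters left out ...]
 1, 1], [205, 305, 2, 2, 3], [216, 304, 1, 1, 1], [238, 304, 1, 1, 1], [194, 306, 1, 1, 1], [202, 306, 33, 22, 351], [225, 306, 1, 1, 1], [201, 308, 1, 1, 1], [246, 308, 1, 1, 1], [237, 310, 1, 1, 1], [189, 313, 1, 1, 1], [196, 315, 1, 1, 1], [238, 314, 1, 1, 1], [188, 321, 1, 1, 1], [226, 320, 1, 1, 1], [196, 325, 1, 1, 1], [192, 328, 1, 1, 1], [226, 328, 1, 1, 1], [185, 337, 1, 1, 1], [218, 337, 1, 1, 1], [245, 338, 1, 1, 1], [209, 345, 1, 1, 1], [241, 347, 1, 1, 1]]
  bin 480 ((456.33050537109375, 293.5751647949219), (175.34388732910156, 633.6826171875), 16.42375946044922)[ WARN:0@0.183] global loadsave.cpp:1063 imwrite_ Unsupported depth image for selected encoder is fallbacked to CV_8U.
```

View pics/crop.png

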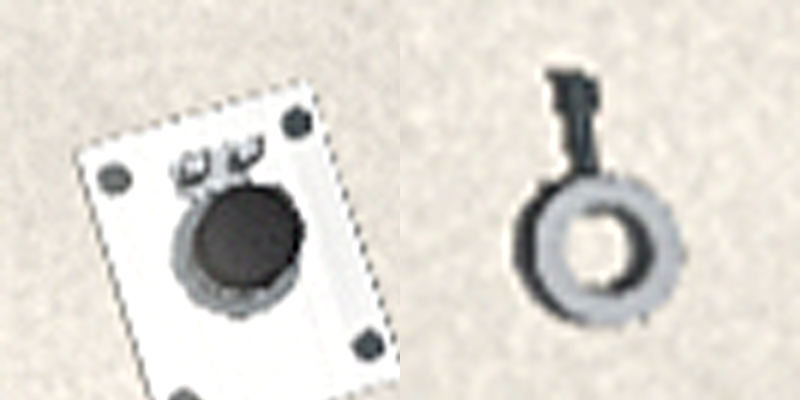

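The crop shows the plate with its two prongs up and left of the cap, at about (190–245,160). The collar's screw head is at (577,90), up from the ring at (610,250). The fixture's yaw is about 18.2°. Next I'll take the cap off.

Run:
```python
from util import *
np.set_printoptions(precision=4,suppress=True)
def st(t):
    s=observe();print(t,round(s["time_s"],2),s["eef_pos"],s["ft_force"],round(s["opening"],4),np.round(s["grasp_force"],1),s["q"])
Y=.318;
print("ring",ray("top",[[390.8,246]],.024),"head",ray("top",[[386.7,226]],.019))
for y in(Y,Y+np.pi,Y-np.pi,Y+np.pi/2,Y-np.pi/2): print(round(y,2),inverse_kinematics([.565,-.0125,.2],[np.pi,0,y]))
c=[.565,-.0125]
movep([*c,.16],[np.pi,0,Y]);st("above")
print(move_l([*c,.064],feed=.12,max_force=10));st("down")
gripper_to(.036,30);st("grip")
move_l([*c,.165],feed=.12);st("up")
```

```text
ring [[ 0.4665 -0.2948]] head [[ 0.5192 -0.287 ]]
0.32 [-0.1617  0.1024  1.7191 -0.      1.3201  1.0911]
3.46 [-0.1617  0.1024  1.7191  0.      1.3201 -2.0504]
-2.82 [-0.1617  0.1024  1.7191  0.      1.3201 -2.0504]
1.89 [-0.1617  0.1024  1.7191  0.      1.3201 -0.4797]
-1.25 [-0.1617  0.1024  1.7191 -0.      1.3201  2.6619]
above 2.57 [ 0.5651 -0.0134  0.1601] [-0.4843  0.8391  0.1523] 0.0853 0.0 [-0.1631  0.1401  1.7559 -0.0002  1.2453  1.091 ]
False
down 3.52 [ 0.5658 -0.0126  0.0648] [-0.0172 -0.3441  0.3191] 0.0854 0.0 [-0.1617  0.2592  1.8152  0.      1.0657  1.0911]
grip 3.98 [ 0.5654 -0.0125  0.0648] [-1.6405  0.0798  5.5074] 0.0427 29.9 [-0.1616  0.2589  1.8156  0.0001  1.0661  1.0911]
up 4.97 [ 0.5643 -0.0124  0.1639] [ 0.301  -0.2438 -0.5686] 0.0424 30.3 [-0.1617  0.1357  1.7532 -0.      1.2544  1.0912]
```

```bash
cat >> util.py <<'E'
np.set_printoptions(precision=4,suppress=True)
def st(t):
    s=observe();print(t,round(s["time_s"],2),s["eef_pos"],s["ft_force"],round(s["opening"],4),np.round(s["grasp_force"],1),s["torque"]);return s
E
python3 - <<'E'
from util import *
b=[.46,.284]
movep([*b,.165],[np.pi,0,.17]);st("bin")
print(move_l([*b,.018],feed=.15,max_force=6));st("down")
gripper_to(.06);st("open")
move_l([*b,.17],feed=.2)
movep([.46,.2,.22],[np.pi,0,.318])
hold(.1)
for n in("top","side"):
    im,d=get_image(n);np.savez(f"pics/{n}1.npz",im=im,d=d)
T=np.load("pics/top1.npz")["im"];S=np.load("pics/side1.npz")["im"]
a=cv2.resize(T[185:225,265:305,::-1],(400,400),interpolation=cv2.INTER_CUBIC)
c=cv2.resize(S[195:255,215:275,::-1],(400,400),interpolation=cv2.INTER_CUBIC)
cv2.imwrite("pics/shaft.png",np.hstack([a,c]))
st("end")
E
```

```text
bin 6.17 [0.4604 0.2833 0.1648] [-0.2486 -0.5282 -0.2851] 0.0425 30.3 [-0.018   0.0295 -0.0021]
True
down 7.17 [0.4584 0.2826 0.0161] [-0.8191  0.3483  5.6246] 0.0425 30.2 [-0.0752  0.2189  0.0488]
open 7.49 [0.4569 0.2822 0.0145] [-0.7968 -0.5042  0.6269] 0.0597 0.0 [ 0.01   -0.0013 -0.0143]
end 9.09 [0.4591 0.2006 0.2184] [-0.2333 -0.0571  0.6567] 0.0598 0.0 [-0.0176  0.0424  0.0141]
```

View pics/shaft.png

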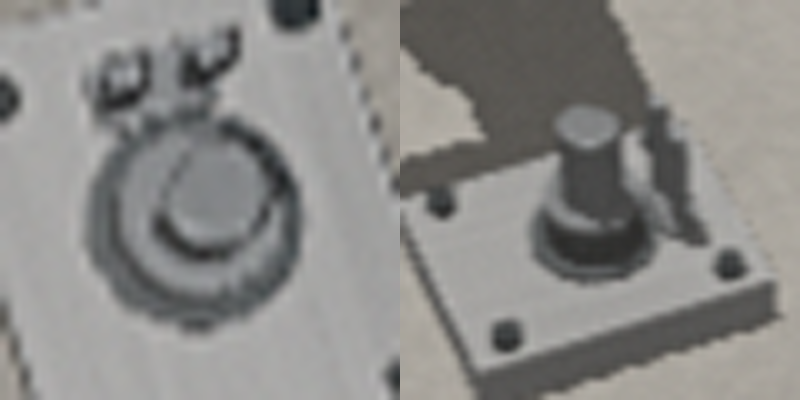

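The top crop shows the shaft's end face at (215,190) with a straight edge on its upper left, from (165,190) to (210,135). That puts the flat's normal near 51° in world, about +0.57 rad from the fork. The side crop shows the end face at (588,127) and the fork at (675,170). I'll check by feel.

Run:
```python
from util import *
p1=ray("top",[[285.7,203.3]],.095)[0];p2=ray("top",[[283.5,206.9]],.052)[0];p3=ray("side",[[242.7,213.5]],.095)[0]
print(p1,p2,p3)
c=(p1+p2+p3)/3;print(c)
gripper_to(.05,25)
movep([*c,.15],[np.pi,0,2.46]);hold(.2);st("above")
print(move_l([*c,.083],feed=.1,max_force=10));hold(.1);st("down")
gripper_to(.015,25);hold(.2);st("grip")
```

```text
[ 0.5656 -0.0103] [ 0.5609 -0.0081] [ 0.5626 -0.0105]
[ 0.563  -0.0096]
above 11.74 [ 0.563  -0.0094  0.1501] [-0.127   0.4693 -0.4284] 0.0496 0.0 [ 0.0592  0.0066 -0.0244]
False
down 12.66 [ 0.5639 -0.0098  0.084 ] [0.169  0.5745 0.1381] 0.0501 0.0 [-0.0165 -0.0077 -0.0027]
grip 13.22 [ 0.5623 -0.0113  0.0841] [-5.7613 -5.048   6.8171] 0.0236 24.7 [-1.0569  1.2234  0.0534]
```

```bash
cat >> util.py <<'E'
def avg(t,n=12):
    P=[];F=[]
    for _ in range(n): s=observe();P.append(s["eef_pos"]);F.append(s["ft_force"]);hold(.02)
    p,f=np.mean(P,0),np.mean(F,0);print(t,round(s["time_s"],2),p,f,"sd",np.std(P,0)[:2],"open",round(s["opening"],4),"rot",s["tcp_rot"]);return p,f
E
python3 - <<'E'
from util import *
p,f=avg("grip")
n=lambda a:np.array([np.cos(a),np.sin(a)])
ax=p[:2]+.002*n(.887)
print("axis est",ax)
q=ax-.002*n(.318)
move_l([*q,.083],feed=.01 ,rotation=[np.pi,0,1.888]);hold(.2)
p,f=avg("turned")
E
```

```text
grip 13.4 [ 0.5623 -0.0113  0.084 ] [-6.6389 -5.899   7.5025] sd [0. 0.] open 0.0238 rot [-3.1383  0.0004  2.4603]
axis est [ 0.5636 -0.0097]
turned 14.53 [ 0.5623 -0.0104  0.0841] [-1.3875  0.2573  5.9661] sd [0. 0.] open 0.0237 rot [3.1405 0.0006 1.8903]
```

Run:
```python
from util import *
gripper_to(.05,25)
p,f=avg("released",4)
c=[.5636,-.0097]
move_l([*c,.105],feed=.1)
move_l([*c,.105],feed=.02,rotation=[np.pi,0,.318]) if 0 else movep([*c,.105],[np.pi,0,.318])
move_l([*c,.080],feed=.1,max_force=10);p0,f0=avg("pre",4)
gripper_to(.015,25);hold(.2);p,f=avg("grip y",4)
y=np.array([-np.sin(.318),np.cos(.318)]);print("shift along fy",(p-p0)[:2]@y,"force fy",(f-f0)[:2]@y, "opening")
```

```text
released 14.97 [ 0.5615 -0.0103  0.0827] [-0.0695  0.0882 -0.238 ] sd [0. 0.] open 0.0501 rot [-3.1412 -0.0002  1.8884]
pre 17.21 [ 0.5632 -0.0096  0.0795] [-0.0134 -0.5841  0.0988] sd [0.0002 0.    ] open 0.05 rot [-3.1413  0.0005  0.3182]
grip y 17.8 [ 0.5645 -0.0108  0.081 ] [ 0.5946 -5.1638  2.6371] sd [0. 0.] open 0.0267 rot [ 3.1394 -0.0015  0.3179]
shift along fy -0.001483602693984351 force fy -4.54022796084614 opening
```

Run:
```python
from util import *
y=np.array([-np.sin(.318),np.cos(.318)])
c=np.array([.5636,-.0097])-.0025*y;print(c)
gripper_to(.05,25)
move_l([*c,.068],feed=.05,max_force=10);p0,f0=avg("pre",4)
gripper_to(.015,25);hold(.2);p,f=avg("grip y",4)
print("shift along fy",(p-p0)[:2]@y,"force fy",(f-f0)[:2]@y)
for i in range(5):
  hold(.05);print(observe()["opening"],end=" ")
gripper_to(.05,25);move_l([*c,.13],feed=.15)
g=[.52,-.2,.2];movep(g,[np.pi,0,.318]);hold(.1)
for n in("top","side"):
    im,d=get_image(n);np.savez(f"pics/{n}2.npz",im=im,d=d)
T=np.load("pics/top2.npz")["im"];S=np.load("pics/side2.npz")["im"]
a=cv2.resize(T[185:225,265:305,::-1],(400,400),interpolation=cv2.INTER_CUBIC)
k=cv2.resize(S[195:255,215:275,::-1],(400,400),interpolation=cv2.INTER_CUBIC)
cv2.imwrite("pics/shaft2.png",np.hstack([a,k]));st("end")
```

```text
[ 0.5644 -0.0121]
pre 18.61 [ 0.564  -0.012   0.0674] [ 0.2035 -0.1485  0.1437] sd [0.0001 0.    ] open 0.05 rot [-3.1412  0.0007  0.3179]
grip y 19.19 [ 0.5642 -0.011   0.0684] [-1.7017  4.5507  3.8066] sd [0. 0.] open 0.0274 rot [-3.1399 -0.0001  0.3181]
shift along fy 0.0009409148845034062 force fy 5.059336879657784
0.027004474756526408 0.027222559651681882 0.027063472894066725 0.027054479759324967 0.02712933975205925 end 21.41 [ 0.5201 -0.1983  0.199 ] [ 0.9156 -0.0553  0.4382] 0.05 0.0 [0.049  0.0212 0.0377]
```

View pics/shaft2.png

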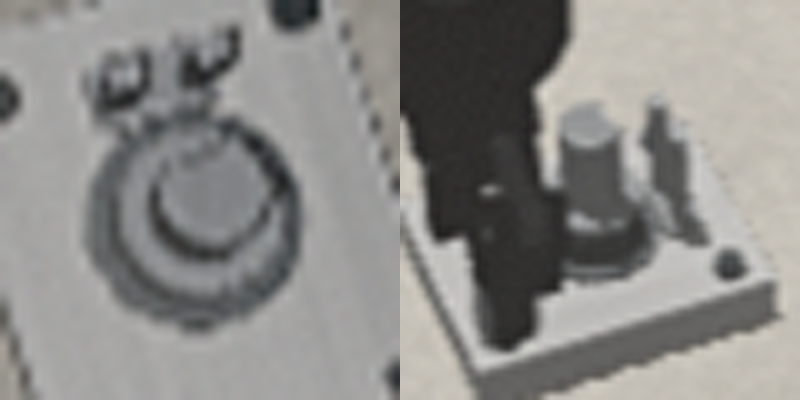

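The flat's cut edge now runs along the top left of the end face, from (165,170) to (220,145), toward the fork at (120–210,75). By force balance the axis is at about (0.5636, −0.0109). Next I'll centre the collar with two squeezes, the second one being the grip.

Run:
```python
from util import *
c=np.array([.4665,-.2948]);a=.147;ax=[.5636,-.0109]
gripper_to(.08,20)
movep([*c,.09],[np.pi,0,a+.785])
print(move_l([*c,.003],feed=.1,max_force=10));st("down")
gripper_to(.04,20);st("centre")
gripper_to(.075,20)
move_l([*c,.05],feed=.15);movep([*c,.05],[np.pi,0,a])
print(move_l([*c,.003],feed=.1,max_force=10));st("down2")
gripper_to(.04,80);p,f=avg("grip",4)
move_l([*c,.14],feed=.15);st("up")
movep([*ax,.125],[np.pi,0,.318]);hold(.2);avg("over",4)
for n in("top","side"):
    im,d=get_image(n);np.savez(f"pics/{n}3.npz",im=im,d=d)
T=np.load("pics/top3.npz")["im"];S=np.load("pics/side3.npz")["im"]
t=cv2.resize(T[165:245,245:325,::-1],(400,400),interpolation=cv2.INTER_CUBIC)
k=cv2.resize(S[160:260,195:295,::-1],(400,400),interpolation=cv2.INTER_CUBIC)
cv2.imwrite("pics/col.png",np.hstack([t,k]))
```

```text
False
down 23.63 [ 0.4671 -0.2952  0.0037] [-0.2754 -1.2502  0.1266] 0.0799 0.0 [-0.0059 -0.0045  0.0259]
centre 24.02 [ 0.4669 -0.2951  0.0039] [-2.2302  1.2081  6.3593] 0.0506 20.5 [0.2018 0.3311 0.0184]
False
down2 26.24 [ 0.4665 -0.2948  0.0029] [ 0.6445 -0.3123  0.2713] 0.0747 0.0 [ 0.0101 -0.0128  0.0412]
grip 26.65 [ 0.4675 -0.2956  0.0045] [-0.6651  0.9611  5.9357] sd [0. 0.] open 0.0479 rot [ 3.1398 -0.0018  0.147 ]
up 27.73 [ 0.4657 -0.2942  0.1387] [ 0.1543 -0.666  -2.3313] 0.0482 82.6 [-0.0366 -0.0175 -0.0339]
over 29.13 [ 0.5636 -0.0122  0.1251] [ 0.1401 -0.0654 -2.3474] sd [0.     0.0001] open 0.0479 rot [ 3.1414 -0.0001  0.3161]
```

View pics/col.png

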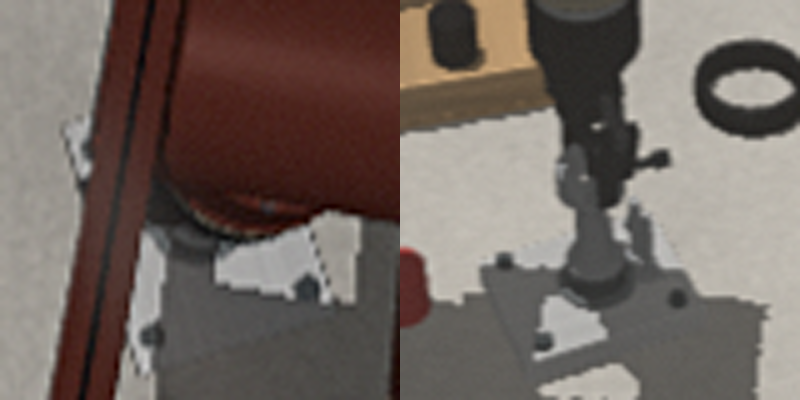

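The side crop shows the collar held over the shaft with its screw head at (660,157), toward the fork at (640,230). The cap stands in the bin at (455,35). I'll check the screw angle, then lower with force feedback.

Run:
```python
from util import *
ax=np.array([.5636,-.0109])
h=ray("side",[[259.5,198.8]],.133)[0];d=h-ax-np.array([-.0005,.001]);print(h,np.hypot(*d),np.arctan2(d[1],d[0]))
print(move_l([*ax,.100],feed=.06,max_force=6));p,f=avg("near top",4)
hit=move_l([*ax,.085],feed=.02,max_force=6);p,f=avg("lower %s"%hit,4);st("")
```

```text
[0.6125 0.0062] 0.051979629599481644 0.3151692647291325
False
near top 29.87 [ 0.5634 -0.0108  0.0997] [-0.028  -0.2188 -2.3095] sd [0.0001 0.    ] open 0.0479 rot [-3.1413  0.0005  0.3181]
lower False 30.83 [ 0.5637 -0.0109  0.0851] [ 0.4713  0.2984 -2.3389] sd [0. 0.] open 0.0478 rot [ 3.1414 -0.0002  0.318 ]
 30.85 [ 0.5637 -0.0109  0.0852] [ 0.4221 -0.4143 -2.3097] 0.0481 82.8 [-0.0107  0.0296 -0.0328]
```

Run:
```python
from util import *
ax=np.array([.5636,-.0109])
print(move_l([*ax,.058],feed=.04,max_force=10));avg("a",3)
for z in(.053,.050,.048,.046,.044):
    h=move_l([*ax,z],feed=.02,max_force=22);p,f=avg(f"{z} {h}",3)
    if h or f[2]>14: break
```

```text
False
a 31.71 [ 0.5636 -0.011   0.0581] [ 0.5185 -0.206  -2.1841] sd [0. 0.] open 0.0477 rot [3.1415 0.     0.318 ]
0.053 False 32.16 [ 0.5642 -0.011   0.0536] [ 0.7044 -0.5722  1.6134] sd [0. 0.] open 0.0478 rot [ 3.141  -0.0011  0.318 ]
0.05 False 32.51 [ 0.5642 -0.011   0.0504] [ 0.8089 -0.2811  3.3934] sd [0. 0.] open 0.0479 rot [ 3.1411 -0.0011  0.318 ]
0.048 False 32.81 [ 0.5642 -0.011   0.0485] [ 0.6958 -0.54    6.0017] sd [0. 0.] open 0.048 rot [ 3.141 -0.001  0.318]
0.046 False 33.11 [ 0.5644 -0.011   0.0484] [-5.4856  0.4006 19.4217] sd [0. 0.] open 0.0482 rot [ 3.141  -0.001   0.3181]
```

Run:
```python
from util import *
hold(.3);st("end")
S,_=get_image("side")
cv2.imwrite("pics/fin.png",cv2.resize(S[140:260,175:335,::-1],(800,600),interpolation=cv2.INTER_CUBIC))
```

```text
end 33.42 [ 0.5644 -0.011   0.0483] [-5.6312  0.3131 19.7125] 0.0479 85.4 [0.0866 0.9922 0.0293]
```

View pics/fin.png

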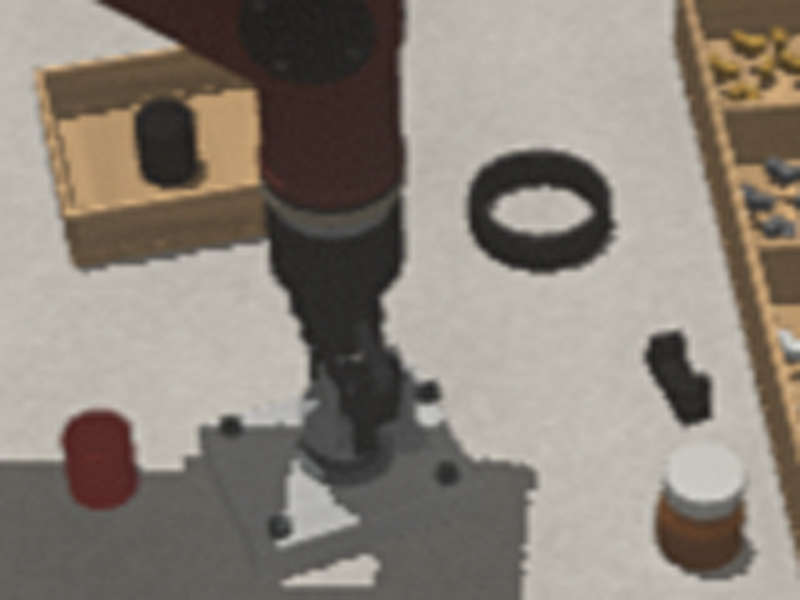

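The picture shows the cap in the bin at (165,140) and the collar low on the block, hidden by the fingers at (355,420). The force history shows washer contact at about 0.055 and a hard stop at 0.048, so the washer is fully down.

```bash
python3 -c "
from plant import *
print(job_done())"
```

```text
the job is handed in; nothing more can be done
None
```

I handed the job in at about 33 s, with no verdict returned: the cap is in the bin, the flat faces the fork, and the collar is gripped and held down with about 20 N. The fingers hid the collar in the last picture, so that it is fully seated rests on the force readings, and the screw's line-up with the fork was last seen just before lowering.

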